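# Set the prop leg of the tablet stand against its gauge and clamp it

### The arm

A 6-joint arm with a two-finger parallel gripper is mounted at the origin on a cart in front of the work surface, level with it; the furniture and walls round the work are solid. World frame = base frame: x ahead of the robot, y to its left, z up, the work surface at z = 0. Lengths are in mm, angles in degrees, forces in N, time in s.
With the tool pointing down it reaches from about 250 to 775 mm from the base axis. Payload 4 kg.
Tool frame: the origin (TCP) lies at the centre of the arm's flange, where the gripper is bolted on; the fingertips stand 199 mm ahead of it and the grasp point (between the pads) lies 180 mm ahead of it; z points along the fingers, y is the line along which they close (so a half turn about z gives the same grasp; the last joint's range is limited). The gripper opens to 94 mm and grips with 3 to 60 N. Pads are 16 mm wide; open, the fingers measure 119 mm over their backs; the gripper's body (75 mm by 177 mm) begins 78 mm behind the grasp point.
Start: joints at [57.577, 4.996, 78.535, -0, 96.463, -5.907], TCP at [245.553, 492.142, 404.706] pointing down, gripper open.
Joint ranges: [-177.83, 177.83], [-43.37, 116.18], [15.69, 146.23], [-61.86, 241.86], [9.47, 152.12], [-147.06, 147.06]. Speed limits (degrees/s): [159.86, 159.86, 180, 180, 180, 180].

### API

Orientations are given as a 3x3 rotation matrix whose columns are the frame's x, y, z axes.
In Python, from rig import bot, vision gives the robot as it stands.
- The arm moves only by the shell command python3 -m jog 'ROWS'. ROWS is a JSON object whose one key "targets" holds one flat list of numbers, 5 for each row, row after row: the shift along the tool's x, y, z in mm, then the turn about the tool's z in degrees, then the finger opening in mm, from 0 to 94. In form: {"targets": [x, y, z, turn, fingers, x, y, z, turn, fingers, ...]}. A call has 1 to 20 rows; each row shifts and turns the commanded pose from where the row before left it, along the tool's axes as they then stand; what a row does not reach is not made up. A row lasts 1/10 s, in which the tool goes at most 50 mm and 8.59 degrees, less where a joint would pass 70% of its speed; a pose out of reach is approached as far as the arm can. A call is refused whole if a number of a shift passes 50 or a number of a turn 8.59, either way. A call with a gripper value outside its range is refused whole. The fingers move at their own pace and stop on an object; the grip force is fixed at half the most. Time passes only in rows, so rows that do not move let the fingers close. It gives the time, the measured TCP pose, the force, the opening and the grip force at its end, in the units of the state.
- bot.get_obs(): the state, without advancing time (a new reading comes with each control period).
- vision.grab_frame(name): name is "scene" or "side" or "wrist"; returns (picture, depth): 420x560x3 uint8, blue, green, red; 420x560 float32, mm along the optical axis (not along the pixel's ray), 0 where there is no reading.
- vision.camera_info(name): a dict with "vertical_fov" (degrees; the focal length in pixels is half the picture's height over the tangent of half this angle, whatever the lens; pixels are square), "cx", "cy" (the principal point, pixels), "eye" and "attitude" of the camera in the world. Camera axes: x right, y up, looking along -z (the intrinsics and any distortion apply to the point x, -y, -z); pixel columns grow to the right and rows downward; lengths in mm; the calibration is good to about 2 mm. A picture is of the moment at which its call begins: read the wrist's pose just before it. camera_info takes no time and is no camera call; for the wrist camera it gives the pose at the moment of the call.
- bot.job_done(): hands the job in; it is judged then, once.
The state is a dict: "time": time; "q": joint angles; "joint_velocities": joint speeds; "joint_torque": joint torques, N m; "tool_pos": TCP position; "eef_rot": TCP orientation; "wrist_force": force on the tool from outside, world axes, zero at the start; "moment": the same for the moment, N m; "width": finger opening in mm; "gripper_force": force on a finger pad.
Only numpy, scipy, OpenCV 4.12 (cv2) and the standard library are available. Lean on these libraries where they do the work, as an engineer would, in place of code of your own. Each camera call takes 0.05 s, during which the arm holds its last target. There are 200 camera calls.

### The job

Set the length of the sliding leg of the tablet stand: take the flat gauge out of the wooden block and put it fully down in the slot at the front of the stand, and let go of it. Then draw the leg out (its ears are there to push on), with its cam lever still open, until its nose rests against the gauge, and while you keep it there squeeze the lever fully closed against the leg. The leg springs back if let go, so finish while still holding it at the gauge with the lever pinched shut, and leave the other things where they are.

Things in the scene. Friction and masses are not known exactly. Their poses are not given: they have to be found in the camera images.
- stand: aluminium stand for a recipe tablet, fixed on the worktop: base plate 255x100 mm, 12 thick, origin on the worktop; +x runs along the base to the tablet rest (130 wide, 170 high). Base from x -115 to +140, rest from x +104. A dark slot block 40x74 mm, top at z 30, stands across the base at x -85; the leg's sleeve is at x +70..+135, up to z 57
- slot_mouth (a point): centre of the slot's mouth in the top of the slot block, z 30 mm over the worktop; axes as the stand's. The slot is 7 mm along x by 46 mm along y and 22 mm deep (floor at z 8)
- gauge: loose flat gauge, about 80 g: upright steel blade 5 mm thick (its x), 40 wide (y), foot tapered over the lowest 4 mm; grey head 14x44 mm on top, z 46..68. Origin: centre of its underside. It starts upright in the wooden block, origin 12 mm over the worktop; fully down in the stand's slot its origin is 22 mm below slot_mouth. Either way round fits
- holder: fixed wooden block 60x80 mm, 30 high, with an 18 mm deep slot along its y in which the gauge stands. Origin at its underside
- leg (a joint): how far the leg is drawn out, m: 0 fully in (as found), 0.050 with its nose touching the seated gauge; without a gauge it could go to 0.065. It slides level toward the stand's -x; a spring draws it back with 1.6 N at 0 to 2.6 N at 0.050, and it has 0.6 N friction
- leg_grip (a point): point to hold on the leg's centre line, z 47 mm, axes as the stand's; at stand x +5.5 with leg 0, at x -44.5 with leg 0.050. The black grip block is 20 mm wide (y +-10), z 34..60, from 14 mm ahead (stand -x) to 46 mm behind this point. The base plate below has its top at z 12. The leg's nose is 38 mm ahead, z 34..46
- leg_ears (a point): centre of the rear face (toward the stand's +x) of the leg's ears, 14 mm ahead of leg_grip: a plate 6 mm thick across the leg, out to 48 mm either side, z 33..56. Fingers straddling the leg behind it push on this face to draw the leg out
- cam (a joint): angle of the cam lever, rad: 0 closed flat along the leg's side, 0.32 to 0.40 as found (open). It turns on an upright pin, needs about 3.5 N near its tip to move and stays where it is left; it does not by itself hold the leg
- lever_tip (a point): tip of the steel cam lever, mid-height, on the leg's +y side; lever 39 mm long, 6 thick, z 36..58, its pin 28 mm behind and 14 mm to +y of leg_grip. Open, the tip's outer face is 29 to 33 mm from the leg's centre line; closed, the outer face lies 17 mm from it, so block and lever are 27 mm wide together, centred 3.5 mm to +y of leg_grip
- mill: bystander: brown wooden pepper mill, 58 mm across, 170 tall; origin at the underside
- spice: bystander: small glass spice jar with a white cap, 46 mm across, 109 tall; origin at the underside
- mug: bystander: black mug with blue stripes, 84 mm across and 89 tall, handle toward its -y; origin at the underside
- fruit: bystander: mandarin, 58 mm; origin at the underside
- cutter: bystander: heart-shaped pink cookie cutter, 62 x 66 mm, 22 tall; origin at the underside
- pot: bystander: round salve pot with a red lid, 58 mm across, 50 tall; origin at the underside
Things that resemble listed ones, but are neither listed nor needed, are in the scene too. There is more than one size of the gauge; the one meant has the size given above.

How it is judged (in metres and radians):
On the way, in this order (a step that is already met when the one before it is completed fails the run):
1. the gauge stands fully down in the stand's slot and is let go (z of gauge in the frame of slot_mouth below -0.0185 m and horizontal distance between gauge and slot_mouth below 0.006 m and angle between gauge's own z axis and vertical below 0.18 rad and angle between the x axis of gauge and the x axis of stand, either way round below 0.18 rad and contact force between the fingers and gauge below 0.5 N), for 0.2 s.
2. the leg is drawn out against the gauge, the lever still open (z of gauge in the frame of slot_mouth below -0.0185 m and horizontal distance between gauge and slot_mouth below 0.006 m and angle between gauge's own z axis and vertical below 0.18 rad and angle between the x axis of gauge and the x axis of stand, either way round below 0.18 rad and value of joint leg between 0.0455 and 0.056 m and value of joint cam above 0.22 rad), for 0.2 s.
3. the lever is squeezed closed with the leg still at the gauge (value of joint leg between 0.0455 and 0.056 m and value of joint cam below 0.06 rad), for 0.2 s.
At the end, for the whole second after the job is handed in: The gauge is down in the slot (within 3.5 mm, upright within 0.18 rad) and untouched by the fingers; the leg is out 45.5 to 56 mm, at the gauge; the lever is closed to under 0.06 rad; the fingers still hold both (over 3 N on leg and lever, over 1.5 N on the lever) (all of step 1 and all of step 3 and contact force between the fingers and cam above 1.5 N and contact force between the fingers and leg above 3 N); the arm keeps its last pose, push and grip.
It fails at once if the lever is closed while the leg is not out at the gauge (value of joint cam below 0.15 rad and value of joint leg below 0.042 m).
It fails at once if a bystander is pushed away or knocked over (distance of any of mill, spice, mug, fruit, cutter, pot from where it was at the start of the episode above 0.03 m or angle between any of mill, spice, mug, cutter, pot's own z axis and vertical above 0.5 rad).
It also fails if it takes over 54 s, if anything falls off the work surface, if the arm or the gripper's body presses on something with over 40 N, if the wrist force passes 120 N, or if a joint passes its speed limit or range.

## Working session

There is one attempt and no reset: what is moved stays moved. The work goes in short steps, Python scripts to look and compute and a shell command to move; the robot and the scene stay as the last step left them, time stands still between calls to the robot, and variables do not carry over. Pictures are saved under pics/ and viewed, at most 10 in all, crops included, and the job is handed in when it is done.

```bash
mkdir -p pics; ls; python3 - <<'E'
from rig import bot, vision
import cv2, numpy as np
o=bot.get_obs(); print({k:np.round(v,2).tolist() for k,v in o.items()})
for n in ("scene","side","wrist"):
    i=vision.camera_info(n); print(n,i)
    p,d=vision.grab_frame(n); cv2.imwrite(f"pics/{n}0.png",p); np.save(f"pics/{n}0.npy",d); print((d>0).mean())
E
```

```text
pics
{'time': 0.0, 'q': [57.58, 5.04, 78.62, 0.0, 96.46, -5.91], 'joint_velocities': [-0.03, -0.02, 0.01, -0.09, -0.04, -0.05], 'joint_torque': [-0.0, -34.02, -30.24, 0.07, 0.03, -0.0], 'tool_pos': [245.49, 492.06, 403.5], 'eef_rot': [[-0.89, 0.45, -0.0], [0.45, 0.89, -0.0], [0.0, -0.0, -1.0]], 'wrist_force': [0.86, -0.22, -0.86], 'moment': [0.09, 0.01, 0.0], 'gripper_force': 0.0, 'width': 94.03}
scene {'vertical_fov': 43.4312042564493, 'cx': 273.78966308470916, 'cy': 217.44837784720326, 'eye': array([  -38.04895916, -1015.1599813 ,   640.36604488]), 'attitude': array([[ 0.8755042 ,  0.21898697, -0.43074018],
       [-0.48292318,  0.42727188, -0.76434543],
       [ 0.01666148,  0.87720205,  0.47983221]])}
0.8862202380952381
side {'vertical_fov': 46.55159689729146, 'cx': 279.5238234444482, 'cy': 215.99888550398435, 'eye': array([  202.70676297, -1224.21969551,   908.94871648]), 'attitude': array([[ 0.97740635,  0.10664466, -0.18249314],
       [-0.21003347,  0.58692865, -0.78192116],
       [ 0.02372274,  0.80258437,  0.59606674]])}
0.8192857142857143
wrist {'vertical_fov': 60.74292205255872, 'cx': 279.79797611111496, 'cy': 211.33055990674845, 'eye': array([183.76916431, 522.87980661, 383.07766906]), 'attitude': array([[ 0.44625568, -0.8698382 , -0.21032681],
       [ 0.89490445,  0.43339319,  0.10637846],
       [-0.00137784, -0.2356944 ,  0.97182625]])}
0.9961437074829932
```

View pics/scene0.png

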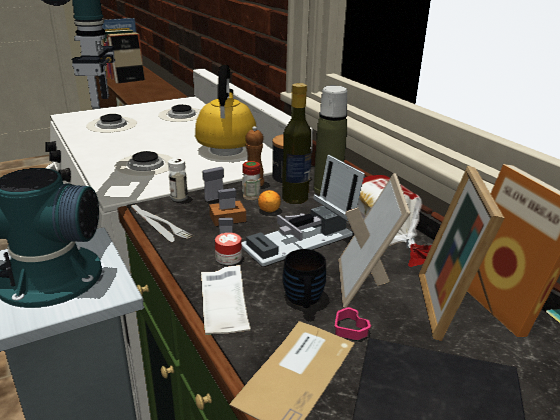

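View pics/side0.png

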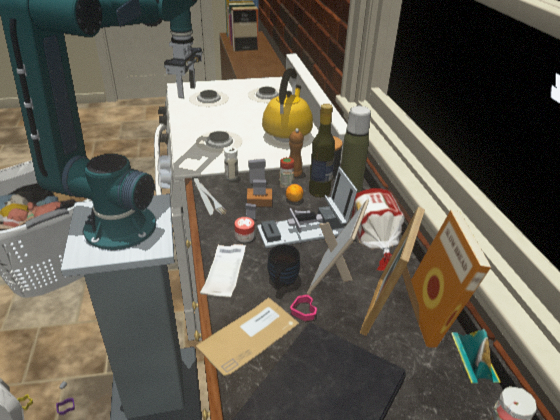

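The holder is at scene (226,208), with grey gauge-like heads near (213,182), (226,195) and (225,226). The stand runs from (262,245) to (345,190). I'll convert these pixels to world points.

```bash
cat > h.py <<'E'
import numpy as np, cv2
from rig import bot, vision
def K(n):
    i=vision.camera_info(n); return 210/np.tan(np.radians(i["vertical_fov"]/2)),i["cx"],i["cy"],i["eye"],i["attitude"]
def cloud(d,k):
    f,cx,cy,e,R=k; v,u=np.mgrid[:d.shape[0],:d.shape[1]]
    return np.stack([(u-cx)/f*d,-(v-cy)/f*d,-d],-1)@R.T+e
def ray(uv,k):
    f,cx,cy,e,R=k; return R@np.array([(uv[0]-cx)/f,-(uv[1]-cy)/f,-1])
def onplane(uv,z,k):
    r=ray(uv,k); return k[3]+r*(z-k[3][2])/r[2]
def proj(P,k):
    f,cx,cy,e,R=k; q=(np.asarray(P)-e)@R; return np.stack([cx-f*q[...,0]/q[...,2],cy+f*q[...,1]/q[...,2]],-1)
E
python3 - <<'E'
from h import *
d=np.load("pics/scene0.npy"); c=cloud(d,K("scene"))
for u,v in [(213,182),(226,195),(226,212),(225,226),(228,242),(262,245),(345,190),(269,200),(305,275),(255,150),(250,180),(178,180)]: print(u,v,c[v,u].round())
p=cv2.imread("pics/scene0.png")[140:300,150:400]; cv2.imwrite("pics/sc.png",cv2.resize(p,None,fx=3.2,fy=3.2,interpolation=cv2.INTER_CUBIC))
E
```

```text
213 182 [442. 167.  52.]
226 195 [429.  54.  66.]
226 212 [420.  37.  29.]
225 226 [387. -29.  31.]
228 242 [ 351. -126.   50.]
262 245 [ 425. -144.   32.]
345 190 [ 650. -129.  110.]
269 200 [533.  24.  42.]
305 275 [ 409. -343.   80.]
255 150 [582. 197. 107.]
250 180 [526. 118.  60.]
178 180 [359. 205.  59.]
```

View pics/sc.png

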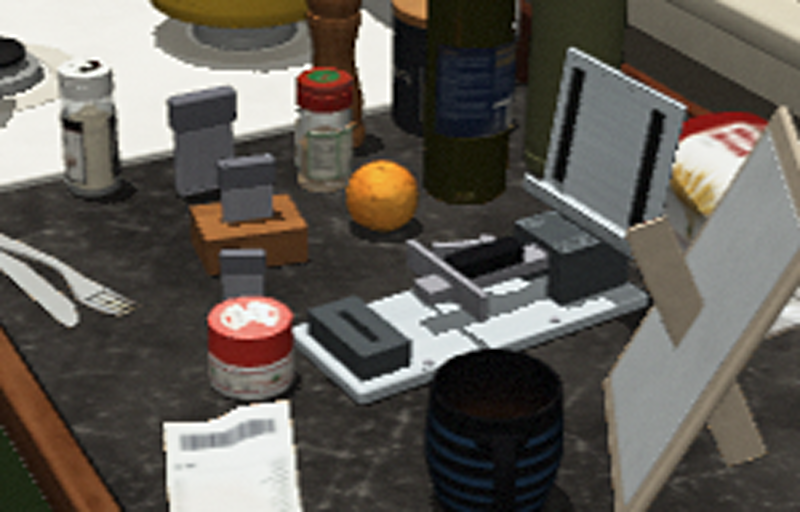

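View pics/wrist0.png

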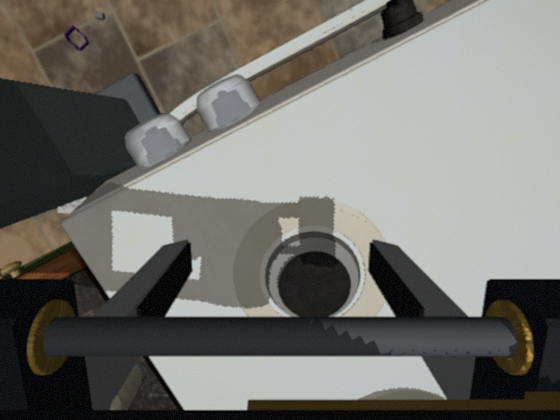

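Gauge heads in the scene crop: the one in the block is at crop (245,190). The larger lookalike is behind it at (203,140), and a smaller one stands behind the pot at (243,270). The slot block is at (358,335) and the open lever is near (465,243). The wrist view shows the stove only. Next I'll work out obstacle positions and the stand's direction.

```bash
python3 - <<'E'
from h import *
p=cv2.imread("pics/scene0.png");d=np.load("pics/scene0.npy"); c=cloud(d,K("scene"))
for n,u,v in [("bottle",299,90),("bottle",297,150),("bottle",294,190),("thermos",333,95),("thermos",330,150),("restTop",330,158),("restTop2",361,175),("mug",305,255),("mill",255,135),("frame",405,180),("frame",350,270)]: print(n,u,v,c[v,u].round())
# stand plate bright points z~12
g=p.min(-1); m=(abs(c[...,2]-12)<5)&(g>130)&(c[...,0]>350)&(c[...,0]<720)&(c[...,1]<-50)&(c[...,1]>-260)
print(m.sum()); P=c[m][:,:2].astype(np.float32); print(cv2.minAreaRect(P))
s=(abs(c[...,2]-30)<5)&(g<75)&(c[...,0]>370)&(c[...,0]<480)&(c[...,1]<-90)&(c[...,1]>-260)
print(s.sum(),cv2.minAreaRect(c[s][:,:2].astype(np.float32)))
E
```

```text
bottle 299 90 [628.  55. 302.]
bottle 297 150 [623.  45. 153.]
bottle 294 190 [618.  43.  43.]
thermos 333 95 [727.  53. 278.]
thermos 330 150 [724.  44. 135.]
restTop 330 158 [654. -55. 162.]
restTop2 361 175 [ 658. -172.  163.]
mug 305 255 [ 451. -276.   73.]
mill 255 135 [583. 199. 149.]
frame 405 180 [ 840. -123.   94.]
frame 350 270 [ 525. -330.   46.]
923
((544.3927001953125, -145.0534210205078), (123.60409545898438, 376.9604797363281), 76.95327758789062)
118 ((422.09954833984375, -132.27073669433594), (63.10247039794922, 83.53270721435547), 56.25371551513672)
```

```bash
python3 -m jog '{"targets":[-36,-29,0,0,94,-36,-29,0,0,94,-36,-29,0,0,94,-36,-29,0,0,94,-36,-29,0,0,94,-36,-29,0,0,94,-36,-29,0,0,94,-36,-29,0,0,94,-36,-29,0,0,94,-36,-29,0,0,94,-36,-29,0,0,94,-36,-29,0,0,94,-36,-29,0,0,94,0,0,0,-6.7,94,0,0,0,-6.7,94,0,0,0,-6.7,94,0,0,0,-6.7,94,0,0,0,0,94]}'
python3 - <<'E'
from h import *
o=bot.get_obs(); print(o["tool_pos"],o["eef_rot"].round(3).tolist())
k=K("wrist"); p,d=vision.grab_frame("wrist"); cv2.imwrite("pics/w1.png",p); np.savez("pics/w1.npz",d=d,f=k[0],cx=k[1],cy=k[2],e=k[3],R=k[4])
E
```

```text
time: 1.95
tool_pos: [496.0, -54.2, 404.2]
eef_rot: [[-1.0, -0.005, -0.001], [-0.005, 1.0, 0.0], [0.001, 0.0, -1.0]]
wrist_force: [0.1, 0.3, -0.6]
width: 93.7
gripper_force: 0.0
[495.9619808  -54.22778509 404.23805444] [[-1.0, -0.005, -0.001], [-0.005, 1.0, 0.0], [0.001, 0.0, -1.0]]
```

View pics/w1.png

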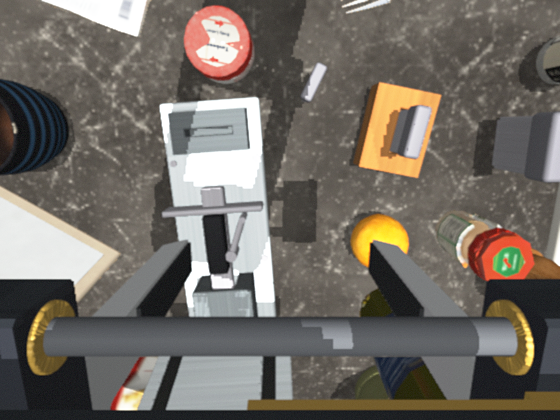

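The wrist view shows the pot at (218,42), the slot block at (208,132) with its slot near (208,131), and the ears bar at (212,209). The lever runs from its pin (233,258) to its tip (243,215). The holder is at (398,130) with the gauge head at (412,132).

```bash
cat >> h.py <<'E'
def load(n):
    z=np.load(n); return z["d"],(float(z["f"]),float(z["cx"]),float(z["cy"]),z["e"],z["R"])
def rect(uv,z,k):  # pixels -> plane z -> minAreaRect: centre, long-axis yaw, sizes
    P=np.array([onplane(q,z,k)[:2] for q in uv],np.float32); r=cv2.minAreaRect(P); b=cv2.boxPoints(r)
    a,c=b[1]-b[0],b[2]-b[1]; l=a if np.hypot(*a)>np.hypot(*c) else c
    return np.round(r[0],1),round(float(np.degrees(np.arctan2(l[1],l[0]))%180),1),np.round(r[1],1)
def win(m,u0,u1,v0,v1):
    w=np.zeros_like(m); w[v0:v1,u0:u1]=m[v0:v1,u0:u1]
    n,l,s,_=cv2.connectedComponentsWithStats(w.astype(np.uint8)); j=1+np.argmax(s[1:,4]); v,u=np.where(l==j); return np.stack([u,v],1),l==j
E
python3 - <<'E'
from h import *
p=cv2.imread("pics/w1.png"); d,k=load("pics/w1.npz"); c=cloud(d,k); z=c[...,2]; hsv=cv2.cvtColor(p,cv2.COLOR_BGR2HSV)
uv,m=win(z>68,385,445,90,170); print("head top z",np.median(z[m]),len(uv),rect(uv,np.median(z[m]),k))
wood=(hsv[...,0]<22)&(hsv[...,1]>110)&(abs(z-30)<8)
uv,m=win(wood,345,450,75,185); print("holder z",np.median(z[m]),rect(uv,np.median(z[m]),k))
uv,m=win((abs(z-30)<5)&(p.max(-1)<130),160,255,100,165); zb=np.median(z[m]);print("block",zb,rect(uv,zb,k))
g=cv2.cvtColor(p,cv2.COLOR_BGR2GRAY); print(g[124:140,180:240:4]); print(z[124:140,180:240:6].round().astype(int))
uv,m=win((z>42)&(z<75),160,268,195,222); ze=np.median(z[m]); print("ears",ze,rect(uv,ze,k))
for n,u,v in [("lever tip",243,216),("lev",238,240),("pin",232,258),("leg",215,240),("rest",230,350)]: print(n,c[v,u].round(1))
white=(g>150)&(abs(z-12)<5); uv,m=win(white,150,285,90,320); print("plate",rect(uv,12,k))
cv2.imwrite("pics/w1c.png",cv2.resize(p[95:325,150:285],None,fx=2.6,fy=2.6,interpolation=cv2.INTER_CUBIC))
E
```

```text
head top z 78.91574590122593 1065 (array([432.4,  58.3]), 169.2, array([17. , 43.6]))
holder z 29.42474852982275 (array([432.6,  59.8]), 169.4, array([62., 80.]))
block 29.43357554177186 (array([ 435.1, -146.3]), 3.9, array([38.9, 26.1]))
[[107 105 104 172 181 179 181 180 179 176 175 173 168 166 173]
 [104 105 108 181 179 176 175 172 168 164 160 148 136 151 174]
 [106 106 104 175 173 164 160 153 139 134 122 110 124 143 177]
 [103  98  97 157 147 136 124 105 105 107 101  99 150 152 182]
 [102  87  82 115 114 130 128 124 124 127 126 127 158 160 177]
 [100  71  63  95 113 167 167 167 167 168 169 169 175 155 175]
 [103  60  48  99 134 171 174 176 176 177 180 181 181 152 176]
 [104  67  53 101 168 176 176 176 179 181 180 184 184 139 175]
 [106  76  49 103 177 180 178 181 180 182 177 178 169 130 176]
 [103  78  48 105 178 178 181 177 175 165 165 162 149 125 177]
 [100  79  44 116 176 169 165 161 158 136 141 134 144 145 176]
 [101  85  48 137 160 141 144 142 141 144 154 156 168 170 175]
 [107  89  64 136 135 134 149 157 161 171 170 175 177 179 178]
 [103  95  91 157 154 165 170 172 172 176 
[... 403 characters left out ...]
9]
 [ 30  21   7   7   7   8   8   8   6  30]
 [ 29  22   7   7   5   6 384   7   8  30]
 [ 30  22   8   8   7   8   8   7   8  31]
 [ 29  21   7   8   7   6   8   8   7  30]
 [ 29  22   7   8   7   8   9  28  29  28]
 [ 30  23   9   7  12  28  29  29  29  29]
 [ 29  22  24  30  29  28  30  29  29  28]
 [ 30  29  29  29  29  30  31  29  29  30]
 [ 28  29  29  30  30  29  30  29  29  30]
 [ 29  29  28  28  29  29  29  29  30  29]]
ears 54.299224178716145 (array([ 504. , -117.7]), 90.3, array([25.2, 95. ]))
lever tip [511.8 -88.4  53.5]
lev [534.8 -93.4  56.4]
pin [552.2 -99.3  58.8]
leg [ 534.  -114.9   59. ]
rest [471.9 -64.  319.3]
plate (array([ 524.2, -116.2]), 4.2, array([240.8,  99. ]))
```

View pics/w1c.png

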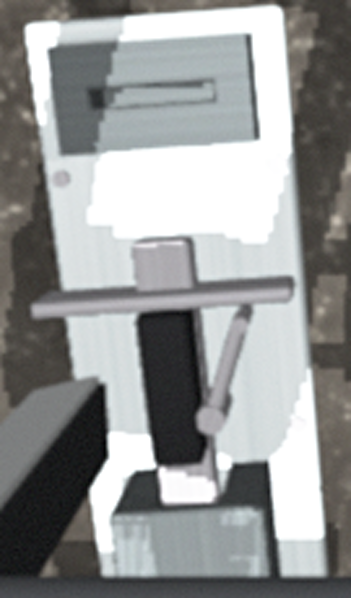

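```bash
python3 - <<'E'
from h import *
p=cv2.imread("pics/w1.png"); d,k=load("pics/w1.npz"); c=cloud(d,k); z=c[...,2]
uv,m=win((abs(z-29.5)<4),160,255,98,165); h=cv2.convexHull(uv)[:,0]; print("block",rect(h,29.5,k),len(uv))
uv,m=win((z<27)&(z>0),175,245,118,145); print("slot",rect(uv,29.5,k),len(uv))
uv,m=win((abs(z-12)<4),150,285,90,330); print("plate",rect(uv,12,k))
e=(z>48)&(z<64)
uv,m=win(e,160,268,198,222)
for lo,hi in [(162,200),(228,262)]:
    q=np.array([c[v,u] for u,v in uv if lo<u<hi and c[v,u,2]>52 ]); print("ear",np.median(q,0).round(1),q[:,:2].min(0).round(1),q[:,:2].max(0).round(1))
q=c[(z>52)&(z<64)&(np.mgrid[:420,:560][0]>222)&(np.mgrid[:420,:560][0]<250)&(np.mgrid[:420,:560][1]>203)&(np.mgrid[:420,:560][1]<229)]; print("black block y range",np.percentile(q[:,1],[2,50,98]))
E
```

```text
block (array([ 433.7, -123.4]), 94.2, array([39.9, 74.3])) 2912
slot (array([ 433.6, -123.4]), 93.7, array([ 7.4, 45.7])) 348
plate (array([ 524.2, -116.3]), 4.2, array([241. ,  99.1]))
ear [ 508.5 -147.1   55.1] [ 504.6 -164.3] [ 513.3 -129.4]
ear [504.3 -86.3  54.9] [ 500.8 -101.5] [507.8 -71.1]
black block y range [-124.98155387 -115.16200966 -106.07848425]
```

Measured values:
- **Slot mouth:** (433.6, -123.4), stand yaw 4.2°.
- **Gauge:** about (432.5, 59.5), thin axis at 79.3°.

Next I'll move above the gauge and check again.

```bash
python3 -m jog '{"targets":[15.7,28.5,0,0,60,15.7,28.5,0,0,60,15.7,28.5,0,0,60,15.7,28.5,0,0,60,0,0,-0,5.5,60,0,0,0,5.5,60,0,0,30,0,60,0,0,30,0,60,0,0,30,0,60,0,0,0,0,60,0,0,0,0,60]}'
python3 - <<'E'
from h import *
o=bot.get_obs(); print(o["q"].round(1),o["tool_pos"],o["eef_rot"].round(3).tolist())
k=K("wrist"); p,d=vision.grab_frame("wrist"); cv2.imwrite("pics/w2.png",p); np.savez("pics/w2.npz",d=d,f=k[0],cx=k[1],cy=k[2],e=k[3],R=k[4])
c=cloud(d,k); z=c[...,2]; hsv=cv2.cvtColor(p,cv2.COLOR_BGR2HSV)
g=o["tool_pos"]; print("grasp px",proj([g[0],g[1],79],k))
uv,m=win((z>72)&(z<86)&(d>0),215,345,150,310); print("head",np.median(z[m]),rect(uv,79,k),len(uv),uv.min(0),uv.max(0))
uv,m=win((hsv[...,0]<22)&(hsv[...,1]>110)&(abs(z-30)<5),100,460,60,320); print("holder",rect(uv,29.5,k))
E
```

```text
time: 3.1
tool_pos: [432.6, 59.6, 314.9]
eef_rot: [[-0.982, 0.187, -0.001], [0.187, 0.982, 0.0], [0.001, -0.0, -1.0]]
wrist_force: [0.7, -0.4, 0.9]
width: 59.9
gripper_force: 0.0
[  0.4  -7.6 101.1   0.   86.5 -78.8] [432.62830783  59.63060239 314.91044508] [[-0.982, 0.187, -0.001], [0.187, 0.982, 0.0], [0.001, -0.0, -1.0]]
grasp px [279.1547145  237.29965778]
head 79.15013615653716 (array([431.5,  61. ]), 168.9, array([13.7, 44.1])) 1456 [270 201] [292 268]
holder (array([432.4,  60.8]), 169.4, array([60. , 80.4]))
```

View pics/w2.png

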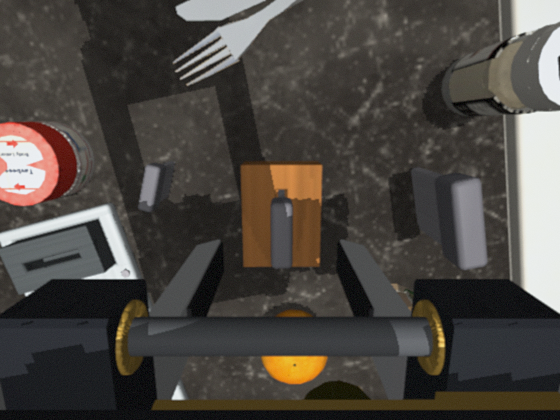

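The gauge head is at (281,232), between the fingers and 44x14 mm, so it's the right one. A small correction, then I grasp and lift.

```bash
python3 -m jog '{"targets":[1,1.1,10,0,50,0,0,20,0,50,0,0,20,0,50,0,0,13,0,50,0,0,0,0,50,0,0,0,0,0,0,0,0,0,0,0,0,0,0,0,0,0,0,0,0,0,0,0,0,0,0,0,0,0,0,0,0,0,0,0]}' && python3 -m jog '{"targets":[0,0,-10,0,0,0,0,-15,0,0,0,0,-15,0,0,0,0,-20,0,0,0,0,0,0,0,0,0,0,0,0]}'; python3 - <<'E'
from h import *
k=K("wrist"); p,d=vision.grab_frame("wrist"); z=cloud(d,k)[...,2]
uv,m=win((z>125)&(z<160)&(d>0),240,320,200,310); print("head",np.median(z[m]),rect(uv,np.median(z[m]),k),len(uv))
E
```

```text
time: 4.35
tool_pos: [432.0, 60.9, 252.1]
eef_rot: [[-0.983, 0.186, 0.001], [0.186, 0.983, 0.0], [-0.001, 0.0, -1.0]]
wrist_force: [0.5, 0.3, 2.6]
width: 13.8
gripper_force: 30.0
time: 4.95
tool_pos: [431.9, 60.8, 311.8]
eef_rot: [[-0.983, 0.186, 0.001], [0.186, 0.983, 0.0], [-0.001, 0.0, -1.0]]
wrist_force: [-0.6, 0.5, -0.5]
width: 14.0
gripper_force: 30.0
head 138.9355917307041 (array([426.8,  62.1]), 169.3, array([36.2, 40.9])) 4083
```

```bash
python3 -m jog '{"targets":[0,0,0,8.3,0,0,0,0,8.3,0,0,0,0,8.3,0,0,0,0,8.3,0,0,0,0,8.3,0,0,0,0,8.3,0,0,0,0,8.3,0,0,0,0,8.3,0,0,0,0,8.6,0,-28,-1.5,0,0,0,-28,-1.5,0,0,0,-28,-1.5,0,0,0,-28,-1.5,0,0,0,-28,-1.5,0,0,0,-28,-1.5,0,0,0,-28,-1.5,0,0,0,-28,-1.5,0,0,0,0,0,0,0,0,0,0,0,0,0]}'
python3 -m jog '{"targets":[0,0,0,0,0]}'
cat > look.py <<'E'
from h import *
import sys
o=bot.get_obs(); T=o["tool_pos"]; print(T.round(1),o["eef_rot"].round(3).tolist(),o["q"].round(1))
k=K("wrist"); p,d=vision.grab_frame("wrist"); cv2.imwrite(sys.argv[1],p)
c=cloud(d,k); z=c[...,2]; x,y=c[...,0],c[...,1]
n=(abs(x-433.6)<28)&(abs(y+123.4)<45)&(d>0)
v,u=np.where(n&(abs(z-29.5)<4)); h=cv2.convexHull(np.stack([u,v],1).astype(np.int32))[:,0]; print("block",rect(h,29.5,k),len(u))
s=n&(z<26)&(abs(x-433.6)<10)&(abs(y+123.4)<30)
uv,m=win(s,0,560,0,420); r=rect(uv,29.5,k); print("slot",r,len(uv))
e=np.array([*r[0],0])-[T[0],T[1],0]; print("slot from TCP in tool xy",(o["eef_rot"].T@e).round(1))
E
python3 look.py pics/w3.png
```

```text
time: 5.1
tool_pos: [431.5, 60.8, 310.4]
eef_rot: [[-0.983, 0.186, -0.002], [0.186, 0.983, 0.0], [0.002, -0.0, -1.0]]
wrist_force: [0.2, -0.8, -1.1]
width: 14.0
gripper_force: 30.0
[431.5  60.8 310.4] [[-0.983, 0.186, -0.002], [0.186, 0.983, 0.0], [0.002, -0.0, -1.0]] [  0.6  -7.5 101.6   0.   86.1 -78.7]
block (array([ 433.2, -121.9]), 94.2, array([40.6, 77. ])) 4305
slot (array([ 433.1, -122. ]), 94.6, array([ 6.7, 44.4])) 445
slot from TCP in tool xy [ -35.6 -179.3   -0. ]out of range
```

View pics/w3.png

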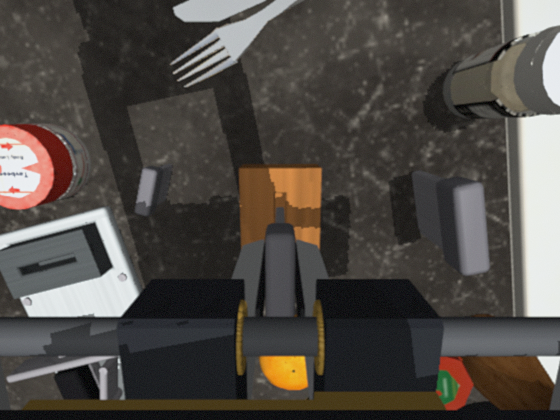

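The move was refused because 8.6 is over the 8.59 turn limit. The picture shows the gauge held between the closed pads at (280,270). I'll redo the move.

```bash
python3 -m jog '{"targets":[0,0,0,8.3,0,0,0,0,8.3,0,0,0,0,8.3,0,0,0,0,8.3,0,0,0,0,8.3,0,0,0,0,8.3,0,0,0,0,8.3,0,0,0,0,8.4,0,0,0,0,8.5,0,-28,-1.5,0,0,0,-28,-1.5,0,0,0,-28,-1.5,0,0,0,-28,-1.5,0,0,0,-28,-1.5,0,0,0,-28,-1.5,0,0,0,-28,-1.5,0,0,0,-28,-1.5,0,0,0,0,0,0,0,0,0,0,0,0,0]}'
python3 look.py pics/w4.png
```

```text
time: 7.05
tool_pos: [436.4, -163.6, 310.8]
eef_rot: [[-0.073, 0.997, -0.002], [0.997, 0.073, 0.002], [0.002, -0.001, -1.0]]
wrist_force: [0.1, -0.4, -0.5]
width: 13.5
gripper_force: 30.0
[ 436.4 -163.6  310.8] [[-0.073, 0.997, -0.002], [0.997, 0.073, 0.002], [0.002, -0.001, -1.0]] [-27.5  -3.5  97.9   0.   85.7 -31.7]
block (array([ 433.3, -123.3]), 94.2, array([40. , 73.1])) 4969
slot (array([ 433.2, -122.9]), 94.2, array([ 5.9, 44.9])) 565
slot from TCP in tool xy [40.8 -0.2  0.1]
```

```bash
python3 -m jog '{"targets":[20.2,-0.1,0,0,0,20,0,0,0,0,0,0,15,0,0,0,0,12,0,0,0,0,8,0,0,0,0,0,0,0,0,0,3,0,0,0,0,3,0,0,0,0,3,0,0,0,0,3,0,0,0,0,0,0,0]}'
```

```text
time: 8.2
tool_pos: [433.5, -123.4, 264.3]
eef_rot: [[-0.074, 0.997, -0.0], [0.997, 0.074, 0.0], [0.0, -0.0, -1.0]]
wrist_force: [-0.1, -0.4, -1.1]
width: 13.6
gripper_force: 30.0
```

```bash
python3 -m jog '{"targets":[0,0,4,0,0,0,0,4,0,0,0,0,4,0,0,0,0,3,0,0,0,0,1.5,0,0,0,0,0,0,0,0,0,0,0,0]}'
```

```text
time: 8.9
tool_pos: [433.6, -123.4, 248.2]
eef_rot: [[-0.075, 0.997, 0.0], [0.997, 0.075, -0.0], [-0.0, 0.0, -1.0]]
wrist_force: [0.1, -0.9, -0.3]
width: 13.5
gripper_force: 30.0
```

```bash
python3 -m jog '{"targets":[0,0,0,0,40,0,0,0,0,40,0,0,0,0,40,0,0,-10,0,40,0,0,-30,0,40,0,0,-30,0,40,0,0,-30,0,40]}' && python3 -m jog '{"targets":[0,0,0,-8.2,72,0,0,0,-8.2,72,0,0,0,-8.2,72,0,0,0,-8.2,72,0,0,0,-8.2,72,0,0,0,-8.2,72,0,0,0,-8.2,72,0,0,0,-8.2,72,0,0,0,-8.2,72,0,0,0,-8.2,72,0,0,0,-8,72,-31.5,1.3,0,0,72,-31.5,1.3,0,0,72,-31.3,1.2,0,0,72,0,0,0,0,72,0,0,0,0,72]}'
cat > look2.py <<'E'
from h import *
import sys
o=bot.get_obs(); T=o["tool_pos"]; R=o["eef_rot"]; print(T.round(1),R.round(3).tolist(),o["width"])
k=K("wrist"); p,d=vision.grab_frame("wrist"); cv2.imwrite(sys.argv[1],p)
c=cloud(d,k); z=c[...,2]
a=np.radians(4.2); S=np.array([[np.cos(a),-np.sin(a)],[np.sin(a),np.cos(a)]]); s=(c[...,:2]-[518.2,-116.9])@S; x,y=s[...,0],s[...,1]
def box(n,x0,x1,y0,y1,z0,z1):
    m=(x>x0)&(x<x1)&(y>y0)&(y<y1)&(z>z0)&(z<z1)&(d>0)
    if m.sum()>5: print(n,m.sum(),"x",np.percentile(x[m],[3,50,97]).round(1),"y",np.percentile(y[m],[3,50,97]).round(1),"z",np.percentile(z[m],[3,50,97]).round(1))
    else: print(n,"none")
box("gauge head",-110,-60,-35,35,65,100)
box("ear -",-80,0,-50,-20,50,60); box("ear +",-80,0,36,50,50,60)
box("black",-30,35,-16,13,56,63); box("lever",-45,40,13,36,50,62)
E
python3 look2.py pics/w5.png
```

```text
time: 9.6
tool_pos: [433.4, -123.3, 350.0]
eef_rot: [[-0.075, 0.997, 0.001], [0.997, 0.075, -0.0], [-0.0, 0.001, -1.0]]
wrist_force: [0.7, -0.4, 0.2]
width: 40.1
gripper_force: 0.0
time: 11.2
tool_pos: [527.5, -112.4, 348.3]
eef_rot: [[-0.997, -0.075, -0.001], [-0.075, 0.997, 0.0], [0.001, 0.0, -1.0]]
wrist_force: [0.6, -0.1, 0.3]
width: 72.1
gripper_force: 0.0
[ 527.5 -112.4  348.3] [[-0.997, -0.075, -0.001], [-0.075, 0.997, 0.0], [0.001, 0.0, -1.0]] 72.10760595644649
gauge head 1458 x [-91.9 -84.9 -78.5] y [-21.   -1.   19.1] z [67.3 75.  76.7]
ear - 290 x [-14.4 -12.1  -9.1] y [-47.  -33.9 -20.8] z [52.2 55.  56.7]
ear + 126 x [-14.3 -11.8  -8.4] y [36.2 41.5 47. ] z [51.3 55.  56.5]
black 1456 x [-7.9 12.9 33.7] y [-10.   -0.    9.4] z [56.5 59.2 60.6]
lever 717 x [-14.2   4.   35.5] y [13.4 21.2 33.9] z [51.3 56.4 59.1]
```

View pics/w5.png

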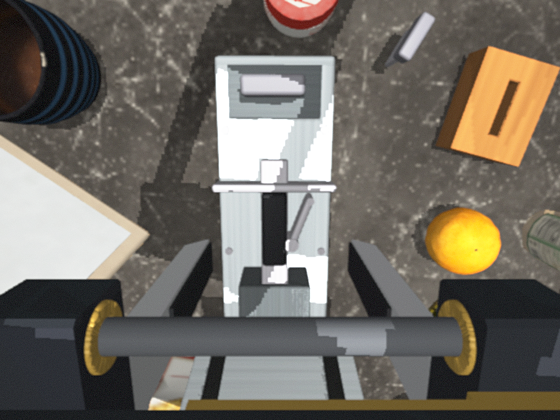

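The gauge is seated: head at (273,85), top at z≈76. The ears at (273,188) and the open lever (300,220) lie between the finger lines. Lowering behind the ears.

```bash
python3 -m jog '{"targets":[0,0,30,0,72,0,0,30,0,72,0,0,25,0,72,0,0,18,0,72,0,0,12,0,72,0,0,6,0,72,0,0,0,0,72,0,0,0,0,72]}' && python3 -m jog '{"targets":[5,0,0,0,72,4,0,0,0,72,3,0,0,0,72,4,0,0,0,72,4,0,0,0,72,0,0,0,0,72,0,0,0,0,72]}'; python3 look2.py pics/w6.png
```

```text
time: 12.05
tool_pos: [527.5, -112.7, 228.4]
eef_rot: [[-0.997, -0.075, 0.002], [-0.075, 0.997, -0.001], [-0.002, -0.001, -1.0]]
wrist_force: [0.2, -0.8, 0.1]
width: 72.1
gripper_force: 0.0
time: 12.75
tool_pos: [507.2, -114.1, 227.3]
eef_rot: [[-0.997, -0.075, 0.0], [-0.075, 0.997, -0.0], [-0.0, -0.0, -1.0]]
wrist_force: [1.7, -0.1, 1.2]
width: 72.0
gripper_force: 0.9
[ 507.2 -114.1  227.3] [[-0.997, -0.075, 0.0], [-0.075, 0.997, -0.0], [-0.0, -0.0, -1.0]] 72.04297097381642
gauge head 4785 x [-92.  -85.8 -79.3] y [-20.9  -0.8  19.1] z [73.  75.1 76.5]
ear - 1245 x [-27.2 -24.   -6.9] y [-46.4 -33.1 -21.2] z [50.5 55.  59.1]
ear + 685 x [-27.1 -21.8  -5.3] y [36.7 40.8 48.9] z [50.6 55.1 59.4]
black 3195 x [-21.   -5.2  33.8] y [-9.6 -0.3  8.8] z [56.5 59.2 60.5]
lever 1710 x [-27.1 -16.4   5.8] y [14.6 23.4 34.6] z [50.6 55.6 58.1]
```

```bash
python3 -m jog '{"targets":[5,0,0,0,72,5,0,0,0,72,5,0,0,0,72,5,0,0,0,72,4,0,0,0,72,3,0,0,0,72,3,0,0,0,72,2,0,0,0,72,2,0,0,0,72,1,0,0,0,72,0,0,0,0,72]}'; python3 look2.py pics/w7.png
```

```text
time: 13.9
tool_pos: [472.3, -116.6, 227.1]
eef_rot: [[-0.997, -0.075, -0.0], [-0.075, 0.997, 0.0], [0.0, 0.0, -1.0]]
wrist_force: [1.8, -0.5, 1.1]
width: 71.6
gripper_force: 1.2
[ 472.3 -116.6  227.1] [[-0.997, -0.075, -0.0], [-0.075, 0.997, 0.0], [0.0, 0.0, -1.0]] 71.62852082505323
gauge head 4369 x [-92.6 -86.8 -79.5] y [-20.7  -0.9  19.1] z [68.7 75.  76.4]
ear - 1252 x [-62.3 -59.1 -42.4] y [-46.3 -33.1 -21.1] z [50.6 55.  59.2]
ear + 697 x [-62.3 -56.9 -40.5] y [36.6 40.9 48.8] z [50.7 55.  59.4]
black 862 x [-29.3  -3.5   2.6] y [-9.3 -0.3  8.7] z [57.5 59.3 60.4]
lever 586 x [-44.5 -36.7 -28.3] y [16.  21.3 26.3] z [50.7 56.8 58.2]
```

```bash
python3 -m jog '{"targets":[1,0,0,0,72,1,0,0,0,72,0.5,0,0,0,72,0,0,0,0,72,0,0,0,0,72]}';python3 -m jog '{"targets":[1,0,0,0,72,0.5,0,0,0,72,0,0,0,0,72,0,0,0,0,72]}'; python3 look2.py pics/w8.png
```

```text
time: 14.45
tool_pos: [469.9, -116.8, 227.1]
eef_rot: [[-0.997, -0.075, -0.0], [-0.075, 0.997, 0.0], [0.0, 0.0, -1.0]]
wrist_force: [1.6, 0.2, -0.9]
width: 72.0
gripper_force: 1.4
time: 14.85
tool_pos: [468.6, -116.9, 227.1]
eef_rot: [[-0.997, -0.075, 0.001], [-0.075, 0.997, 0.0], [-0.001, 0.0, -1.0]]
wrist_force: [4.1, -0.2, -0.2]
width: 72.2
gripper_force: 2.3
[ 468.6 -116.9  227.1] [[-0.997, -0.075, 0.001], [-0.075, 0.997, 0.0], [-0.001, 0.0, -1.0]] 72.2058496797853
gauge head 4267 x [-93.8 -88.2 -81. ] y [-21.   -1.   19.1] z [68.5 75.  76.4]
ear - 1270 x [-65.8 -62.5 -45.5] y [-46.2 -33.  -21.1] z [50.6 54.9 59. ]
ear + 687 x [-65.6 -60.3 -44.1] y [36.7 40.7 48.9] z [50.7 55.  59.5]
black 831 x [-11.9  -6.8  -0.9] y [-9.3 -0.3  8.7] z [57.8 59.3 60.4]
lever 464 x [-44.6 -38.2 -31.3] y [15.7 20.4 25.3] z [50.8 56.9 58.2]
```

The nose is against the gauge: the force has risen to 4 N and the leg is out about 51 mm, with the lever open. Closing.

```bash
python3 -m jog '{"targets":[0.3,0,0,0,72,0,0,0,0,72,0,0,0,0,72,0,0,0,0,60,0,0,0,0,52,0,0,0,0,46,0,0,0,0,40,0,0,0,0,35,0,0,0,0,30,0,0,0,0,0,0,0,0,0,0,0,0,0,0,0,0,0,0,0,0,0,0,0,0,0,0,0,0,0,0]}'; python3 look2.py pics/w9.png
```

```text
time: 16.4
tool_pos: [468.2, -118.0, 226.8]
eef_rot: [[-0.997, -0.074, 0.0], [-0.074, 0.997, -0.003], [-0.0, -0.003, -1.0]]
wrist_force: [4.9, -2.6, -4.7]
width: 27.2
gripper_force: 31.4
[ 468.2 -118.   226.8] [[-0.997, -0.074, 0.0], [-0.074, 0.997, -0.003], [-0.0, -0.003, -1.0]] 27.225664628682384
gauge head 5388 x [-97.6 -89.9 -60.1] y [-21.   -0.3  24.2] z [67.8 74.9 95.1]
ear - 969 x [-66.3 -64.2 -60.2] y [-46.7 -33.4 -20.8] z [50.7 54.9 56.6]
ear + 365 x [-66.3 -64.4 -60.8] y [36.2 41.4 46.6] z [50.6 54.9 56.2]
black 849 x [-12.7  -7.5  -1.7] y [-9.5 -0.   9. ] z [57.5 59.3 60.4]
lever 174 x [-44.5 -39.1 -33. ] y [13.2 14.7 16.2] z [55.8 57.2 59. ]
```

View pics/w9.png

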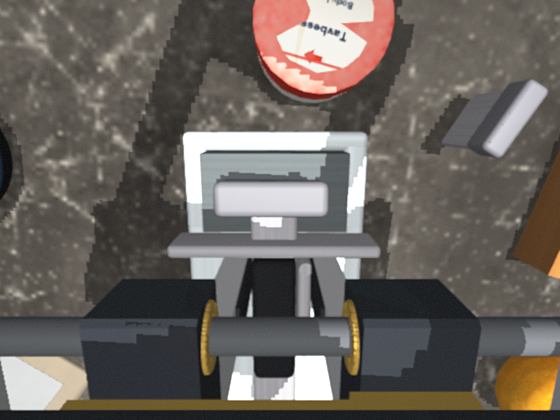

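The gauge head (271,198) is seated with the nose against it. The ears are at (273,245), and the fingers are pinching the leg and the closed lever (303,285). Handing in.

```bash
python3 -c "
from rig import bot
print(bot.job_done())"
```

```text
the job is handed in; nothing more can be done
None
```

The job is handed in, but I haven't seen the verdict: the gauge is seated in the stand's slot and released, the leg is out about 51–52 mm against it, and the gripper is holding the lever pinched shut (27.2 mm opening, 31 N grip).

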